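# Push a carrier of pasted paper tubes through the gate of the drying chute

### The job

With one fingertip press down the yellow bar beside the wooden chute so that the red gate swings well up, and keep it held down while another finger pushes the carrier, by its upright wooden push board, through the chute until its nose is home against the end stop. Then let the bar up so that the gate closes behind the tubes. The paste is wet: neither the gate nor the robot may touch the tubes; only push the carrier, never lift it, and leave everything else where it stands.

Things in the scene. Friction and masses are not known exactly. Their poses are not given: they have to be found in the camera images.
- chute: fixed open wooden chute, 560 mm long. Origin on the table under the middle of its channel; x along the carrier's travel (roughly world +y), y towards the yellow bar (the robot's side), z up. Channel 80 mm wide (y -40 to 40), floor at z = 12 mm, walls 8 mm thick, tops at z = 36 mm. Outside the +y wall three bearing blocks (y 48 to 64, tops at z = 64, at x = -245, -85, 117 mm).
- end_stop (a point): centre of the face of the dark wooden end stop of the chute, at chute x = 257 mm, y = 0, z = 29 mm; 46 mm tall. The carrier's nose meets it when home.
- gate (a joint): angle of the spring-closed gate (rad): 0 closed, 0.87 fully up at its stop. Its shaft runs along the chute at chute y = 54, z = 54 mm. Pressing the yellow bar down raises it; let go, it falls shut by itself within a second. From 0.7 up it clears the tubes. The bar resists with about 3 N at first and 5 N at the end of its stroke.
- plate_mid (a point): centre of the red steel gate plate across the channel, 68 mm wide, 38 mm tall, 6 mm thick; closed, it is at chute x = 100, y = -4, z = 45 mm. Closed, its lower edge is 26 mm above the table: 6 mm above the carrier's board, but below the tops of the tubes (46 mm). Fully up, its free end is about 130 mm above the table.
- bar_mid (a point): middle of the axis of the yellow press bar, round, 22 mm thick, 370 mm long, parallel to the chute (chute x -275 to 95 mm). It turns with the gate, 34 mm from the shaft: closed its axis is at chute y = 85, z = 68 mm (bar's top at 79); at gate 0.8 rad y = 86, z = 42 (top 53); fully pressed z = 40 (top 51). A finger can slide along its top while pressing.
- carrier: loose wooden carrier in the chute, 275 x 75 mm, board 8 mm thick, about 0.45 kg, slides on the chute floor. Origin: centre of its underside; x along its travel, z up. Upright push board at its rear end (x -137.5 to -121.5 mm), 70 mm wide, its top 84 mm above the table. The board is bare from x = -121 to 2 mm. Home, its origin is at chute x = 119.5 mm.
- tubes: five white newsprint tubes with brown bands, 26 mm thick, 70 mm long, wet with paste, tied side by side across the front half of the carrier (carrier x = 2 to 137 mm, tops 34 mm above its underside). Origin the same as the carrier's.
- push_face (a point): centre of the rear face of the carrier's push board, where a finger pushes, 62 mm above the table
- nose (a point): middle of the carrier's front edge; at the start 15 to 55 mm before the gate
- paste_pot: blue plastic paste pot, 96 mm across, 65 mm tall; bystander, origin at its foot
- brush: paste brush lying down, 190 mm long; bystander, origin under its middle
- cup: clear plastic cup, 72 mm across, 90 mm tall; bystander, origin at its foot
- spool: black spool of cord, 68 mm across, 60 mm tall; bystander, origin at its foot
- bundle_red: flat bundle of three paper tubes with red bands, 120 x 78 x 26 mm; bystander, origin under its centre
- bundle_green: flat bundle of four thin paper tubes with green and yellow bands, 110 x 88 x 22 mm; bystander, origin under its centre
- mallet: hammer lying down, 220 mm long; bystander, origin under its middle
- tall_tube: a single thick paper tube with a green band standing on end on the bar's side of the chute, 38 mm across, 110 mm tall; bystander, origin at its foot

How it is judged (in metres and radians):
On the way, in this order (a step that is already met when the one before it is completed fails the run):
1. the gate is held well up while the carrier's nose is still before it (value of joint gate above 0.65 rad and x of nose in the frame of chute below 0.098 m), for 0.2 s.
2. the tubes pass under the gate while it is held up (value of joint gate above 0.62 rad and x of nose in the frame of chute between 0.14 and 0.22 m), for 0.1 s.
3. the carrier reaches the end stop (within 8 mm) with the gate still held up (value of joint gate above 0.5 rad and x of carrier in the frame of chute above 0.1115 m), for 0.1 s.
At the end, for the whole second after the job is handed in: The carrier lies flat in the chute with its nose within 8 mm of the end stop, at rest, and the gate is closed (below 0.06 rad) behind the tubes (x of carrier in the frame of chute above 0.1115 m and value of joint gate below 0.06 rad and linear speed of carrier below 0.01 m/s and height (world z) of carrier below 0.016 m and angle between carrier's own z axis and vertical below 0.05 rad); the robot touches nothing.
It fails at once if the gate touches the carrier or its tubes (over 0.5 N) (contact force between gate and carrier above 0.5 N).
It fails at once if the robot touches the wet tubes (over 0.5 N) (contact force between any of the arm, the fingers and tubes above 0.5 N).
It fails at once if the carrier is lifted or tipped (over 12 mm or 0.12 rad) (height (world z) of carrier above 0.024 m or angle between carrier's own z axis and vertical above 0.12 rad).
It fails at once if a bystander is moved more than 15 mm (distance of any of paste_pot, brush, cup, spool, bundle_red, bundle_green, mallet, tall_tube from where it was at the start of the episode above 0.015 m).
It also fails if it takes over 42 s, if anything falls off the work surface, if the arm or the gripper's body presses on something with over 40 N, if the wrist force passes 120 N, or if a joint passes its speed limit or range.

### The arm

A 6-joint arm with a two-finger parallel gripper is mounted at the origin on the work surface. World frame = base frame: x ahead of the robot, y to its left, z up, the work surface at z = 0. Lengths are in m, angles in degrees, forces in N, time in s.
With the tool pointing down it reaches from about 0.35 to 0.8 m from the base axis. Payload 7.3 kg.
Tool frame: the origin (TCP) lies at the very end of the fingers, on their centre line; the grasp point (between the pads) lies 19 mm behind it (bot.hold_point_z is the distance from the TCP to the grasp point, in m); z points along the fingers, y is the line along which they close (so a half turn about z gives the same grasp; the last joint's range is limited). The gripper opens to 85 mm and grips with 20 to 120 N. Pads are 22 mm wide; open, the fingers measure 114 mm over their backs; the gripper's body (76 mm by 85 mm) begins 54 mm behind the grasp point. The pads swing forward as they close: fully open they stand 13 mm farther back than shut.
Start: joints at [59.416, 19.595, 87.324, -0, 73.075, -8.365], TCP at [0.199, 0.486, 0.231] pointing down, gripper open.
Joint ranges: [-145.02, 145.02], [-44.19, 115.74], [2.07, 154.8], [-57.11, 237.11], [16.16, 152.29], [-177.93, 177.93]. Speed limits (degrees/s): [147.25, 147.25, 180, 180, 180, 180].

### API

Orientations are given as [roll, pitch, yaw] about the fixed x, y, z axes, in that order (R = Rz(yaw) Ry(pitch) Rx(roll)).
In Python, from rig import bot, viewer gives the robot as it stands.
- The arm moves only by the tool move_arm, never from a script. Its argument "motion" is a list that holds one entry, the list of rows, each a list of 7 numbers: the opening, from 0 (shut) to 1 (fully open), then the shift along the world's x, y, z in units of 0.05 m (1.0 is 0.05 m), then the turn, a rotation vector about the world's x, y, z in units of 0.08 rad (1.0 is 0.08 rad). A call has 1 to 5 rows; each row shifts and turns the commanded pose from where the row before left it; what a row does not reach is not made up. A row lasts 1/10 s, in which the tool goes at most 50 mm and 8.59 degrees, less where a joint would pass 70% of its speed; a pose out of reach is approached as far as the arm can. A call with a number of a shift or a turn outside -1 to 1 is refused whole. A call with a gripper value outside its range is refused whole. The fingers move at their own pace and stop on an object; the grip force is fixed at half the most. Time passes only in rows, so rows that do not move let the fingers close. It gives the time, the measured TCP pose, the force, the opening and the grip force at its end, in the units of the state.
- bot.get_obs(): the state, without advancing time (a new reading comes with each control period).
- viewer.read_camera(name): name is "scene" or "top" or "wrist"; returns a dict with "frame" (480x640x3 uint8, blue, green, red), "range_z" (480x640 float32, m along the optical axis (not along the pixel's ray), 0 where there is no reading), "intrinsics" (3x3 intrinsics, pixels), "origin" and "rotation" of the camera in the world. Camera axes: x right, y down, z forward; pixel columns grow to the right and rows downward; lengths in m; the calibration is good to about 2 mm. A picture is of the moment at which its call begins.
- bot.sign_off(): hands the job in; it is judged then, once.
The state is a dict: "time_s": time; "q": joint angles; "dq": joint speeds; "effort": joint torques, N m; "tcp_pos": TCP position; "eef_rot": TCP orientation; "force": force on the tool from outside, world axes, zero at the start; "torque": the same for the moment, N m; "finger_gap": opening from 0.0 (shut) to 1.0 (fully open); "grasp_force": force on a finger pad.
Only numpy, scipy, OpenCV 4.12 (cv2) and the standard library are available. Lean on these libraries where they do the work, as an engineer would, in place of code of your own. Each camera call takes 0.05 s, during which the arm holds its last target. There are 200 camera calls.

## Working session

There is one attempt and no reset: what is moved stays moved. The work goes in short steps, Python scripts to look and compute and a tool call to move; the robot and the scene stay as the last step left them, time stands still between calls to the robot, and variables do not carry over. Pictures are saved under pics/ and viewed, at most 10 in all, crops included, and the job is handed in when it is done.

Besides the shell and the picture viewer there is one more tool, called after "Request:" by a JSON object that holds its "name" and its "arguments". move_arm: Moves the arm, as the interface text tells. Its arguments: {"type":"object","properties":{"motion":{"type":"array"}},"required":["motion"]}

```bash
mkdir -p pics; ls; python3 - <<'E'
from rig import bot, viewer
import cv2,numpy as np
for n in ["top","scene"]:
    c=viewer.read_camera(n); cv2.imwrite(f"pics/{n}0.png",c["frame"]); np.savez(f"{n}0.npz",**c)
    print(n,c["intrinsics"].tolist(),c["origin"],c["rotation"].tolist())
print(bot.get_obs())
E
```

```text
pics
top [[554.3566021395037, 0.0, 316.9969512483335], [0.0, 554.3566021395037, 242.2741812624675], [0.0, 0.0, 1.0]] [ 0.41152885 -0.04331372  1.24822291] [-172.75651670760885, -0.36328762432010897, -88.79347603735049]
scene [[485.9525401925472, 0.0, 313.6201767855078], [0.0, 485.9525401925472, 238.49524912426176], [0.0, 0.0, 1.0]] [1.02323386 0.25286702 0.8667053 ] [-144.0208985391719, -0.2967708751130393, 122.26308399562652]
{'time_s': 0.1, 'q': array([ 5.94152969e+01,  1.96303133e+01,  8.73715457e+01,  7.93113206e-04,
        7.30739693e+01, -8.36399482e+00]), 'dq': array([ 0.09251541, -0.10415572, -0.26213267,  0.10905331,  0.08778664,
        0.0090355 ]), 'effort': array([ 1.57214403e-03, -4.34450769e+01, -2.46488196e+01, -8.85665872e-05,
        4.62935262e-03, -3.46167639e-06]), 'tcp_pos': array([0.19832702, 0.48571908, 0.23071604]), 'eef_rot': array([-1.79925089e+02, -1.17804663e-02,  1.57779053e+02]), 'force': array([-0.60030482,  0.07385394, -0.3328437 ]), 'torque': array([-0.01644434,  0.02815686, -0.03159434]), 'grasp_force': 0.0, 'finger_gap': 1.000445914656131}
```

View pics/top0.png

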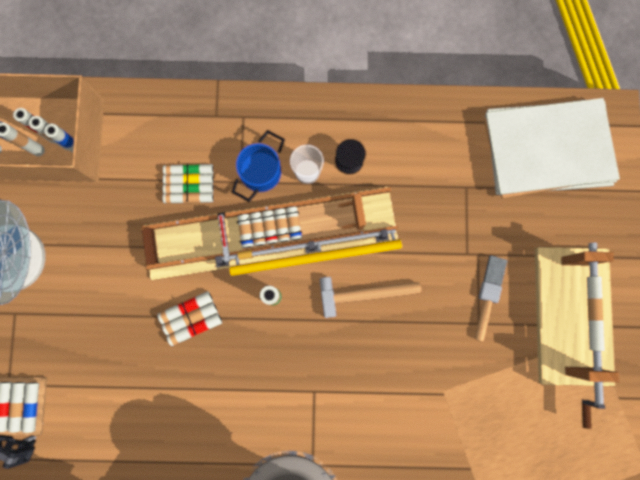

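View pics/scene0.png

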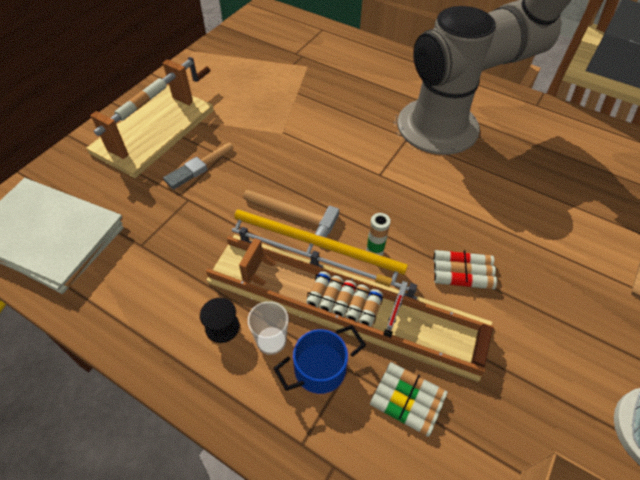

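The top view shows the chute running right to left. The yellow bar goes from (400,245) to (232,270), the push board is near (360,212), the gate is at (223,240) and the tall tube at (270,295). The scene view agrees, with nothing unexpected near the bar.

```bash
cat > h.py <<'E'
import numpy as np,cv2
from scipy.spatial.transform import Rotation as R
def load(n):
    c=np.load(n+".npz"); return {k:c[k] for k in c}
def cloud(c):
    v,u=np.mgrid[:480,:640]; z=c["range_z"]; K=c["intrinsics"]
    P=np.dstack([(u-K[0,2])/K[0,0]*z,(v-K[1,2])/K[1,1]*z,z])
    r=np.array(c["rotation"]); M=r if r.shape==(3,3) else R.from_euler("xyz",r,degrees=True).as_matrix()
    return P@M.T+c["origin"]
def ray(c,uv,h):
    K=c["intrinsics"];M=R.from_euler("xyz",c["rotation"],degrees=True).as_matrix()
    uv=np.atleast_2d(uv); d=np.c_[(uv[:,0]-K[0,2])/K[0,0],(uv[:,1]-K[1,2])/K[1,1],np.ones(len(uv))]@M.T
    return c["origin"]+d*((h-c["origin"][2])/d[:,2])[:,None]
E
python3 - <<'E'
from h import *
for n in ["top0","scene0"]:
    c=load(n); P=cloud(c); hsv=cv2.cvtColor(c["frame"],cv2.COLOR_BGR2HSV)
    print(n,"table z",[round(float(np.median(P[y:y+8,x:x+8,2])),4) for x,y in([(380,340),(250,380)] if n=="top0" else [(330,150),(150,400)])])
    m=cv2.inRange(hsv,(20,190,90),(32,255,255))
    k,l,s,_=cv2.connectedComponentsWithStats(m)
    reg=(P[...,0]>.3)&(P[...,0]<.7)&(P[...,1]>-.3)&(P[...,1]<.4)&(P[...,2]>.05)&(m>0)
    Q=P[reg]; print("bar pts",len(Q),"z pct",np.percentile(Q[:,2],[5,50,95]))
    vx,vy,x0,y0=cv2.fitLine(Q[:,:2].astype(np.float32),cv2.DIST_HUBER,0,.01,.01).ravel()
    d=np.array([vx,vy])*np.sign(vy); t=(Q[:,:2]-[x0,y0])@d
    a=np.array([x0,y0])+d*np.percentile(t,.3); b=np.array([x0,y0])+d*np.percentile(t,99.7)
    print("ends",a,b,"len",np.linalg.norm(b-a),"yaw",np.degrees(np.arctan2(d[1],d[0])))
    # chute frame provisional
    nrm=np.array([-d[1],d[0]]) # chute +y (left of travel -> -x world)
    mid=(a+b)/2; O=mid-d*(-.09)-nrm*.085
    print("O",O,"nrm",nrm)
    C=np.dstack([(P[...,:2]-O)@d,(P[...,:2]-O)@nrm]); 
    np.savez(n+"C.npz",C=C,z=P[...,2])
    z=P[...,2];x,y=C[...,0],C[...,1]
    def st(name,mk):
        if mk.sum(): print(name,mk.sum(),"x",np.percentile(x[mk],[2,50,98]).round(4),"y",np.percentile(y[mk],[2,50,98]).round(4),"z",np.percentile(z[mk],[5,50,95]).round(4))
    st("pushboard top",(z>.076)&(z<.092)&(abs(y)<.045)&(x<-.05)&(x>-.27))
    st("tubes",(z>.038)&(z<.05)&(abs(y)<.034)&(x>-.15)&(x<.09))
    st("endstop",(z>.05)&(z<.065)&(abs(y)<.035)&(x>.2)&(x<.3))
    st("far wall top",(z>.030)&(z<.042)&(y<-.03)&(y>-.06)&(abs(x)<.3))
    st("tall",(z>.09)&(z<.13)&(y>.1)&(y<.25)&(abs(x)<.3))
    st("gate",(z>.05)&(z<.075)&(abs(y)<.03)&(abs(x-.1)<.04))
    st("tallish behind bar",(z>.02)&(y>.105)&(y<.2)&(abs(x)<.3))
E
```

```text
top0 table z [-0.0005, -0.0001]
bar pts 1601 z pct [0.07091327 0.07677915 0.08117454]
ends [ 0.56080861 -0.22461255] [0.49443883 0.13565348] len 0.3663284859481266 yaw 100.43824
O [0.59491124 0.05943097] nrm [-0.9834508  -0.18117557]
pushboard top 248 x [-0.2063 -0.1983 -0.1909] y [-0.0356 -0.0015  0.0315] z [0.0788 0.0831 0.0865]
tubes 1573 x [-0.0634 -0.0002  0.0627] y [-0.0326  0.      0.0321] z [0.0391 0.0437 0.0483]
endstop 2 x [0.2705 0.2722 0.2739] y [0.0185 0.0235 0.0285] z [0.0507 0.0509 0.0511]
far wall top 1023 x [-0.266   0.0016  0.2636] y [-0.0498 -0.0448 -0.0312] z [0.0312 0.0355 0.0402]
tall 287 x [-0.0007  0.0164  0.0338] y [0.1313 0.1492 0.1662] z [0.0992 0.1091 0.1137]
gate 155 x [0.0934 0.0987 0.106 ] y [-0.0276  0.0006  0.0293] z [0.0542 0.0619 0.0663]
tallish behind bar 4049 x [-0.2788 -0.0678  0.2559] y [0.1295 0.1793 0.199 ] z [0.0209 0.0265 1.2482]
scene0 table z [-0.0004, -0.0006]
bar pts 1842 z pct [0.06775103 0.07657628 0.08025045]
ends [ 0.5684122  -0.22262248] [0.50342885 0.13786326] len 0.3662960599018696 yaw 100.21874
O [0.60360563 0.06127234] nrm [-0.98413765 -0.17740662]
pushboard top 284 x [-0.2062 -0.1973 -0.1908] y [-0.0304  0.0014  0.037 ] z [0.0775 0.0834 0.0855]
tubes 1910 x [-0.0634  0.0017  0.0638] y [-0.0301 -0.0002  0.0328] z [0.0392 0.0443 0.048 ]
endstop 2 x [0.2598 0.2615 0.2632] y [-0.0061  0.0124  0.0309] z [0.0502 0.0503 0.0503]
far wall top 1559 x [-0.2656  0.0188  0.2714] y [-0.0433 -0.0394 -0.0302] z [0.031  0.0354 0.0384]
tall 341 x [-0.0005  0.0175  0.0344] y [0.1372 0.149  0.1718] z [0.0927 0.1088 0.112 ]
gate 167 x [0.0933 0.0995 0.1055] y [-0.0284 -0.0011  0.0282] z [0.057  0.0628 0.0656]
tallish behind bar 2873 x [-0.2806  0.0315  0.2591] y [0.1331 0.1647 0.1968] z [0.0209 0.0252 0.1095]
```

Request:
{"name": "move_arm", "arguments": {"motion": [[[0.9, 0.4, -0.67, 0, 0, 0, -0.63], [0.9, 0.4, -0.67, 0, 0, 0, -0.63], [0.9, 0.4, -0.67, 0, 0, 0, -0.63], [0.9, 0.4, -0.67, 0, 0, 0, -0.63], [0.9, 0.4, -0.67, 0, 0, 0, -0.63]]]}}

```text
time_s: 0.6
tcp_pos: [0.2988, 0.3171, 0.2311]
eef_rot: [-180.0, -0.0, 143.2]
force: [0.3, 0.7, 0.1]
finger_gap: 0.902
grasp_force: 0.0
```

Request:
{"name": "move_arm", "arguments": {"motion": [[[0.9, 0.4, -0.67, 0, 0, 0, -0.63], [0.9, 0.4, -0.67, 0, 0, 0, -0.63], [0.9, 0.4, -0.67, 0, 0, 0, -0.63], [0.9, 0.4, -0.67, 0, 0, 0, -0.63], [0.9, 0.4, -0.67, 0, 0, 0, -0.63]]]}}

```text
time_s: 1.1
tcp_pos: [0.3989, 0.1495, 0.2312]
eef_rot: [-180.0, -0.0, 128.8]
force: [0.2, 0.3, 0.2]
finger_gap: 0.898
grasp_force: 0.0
```

Request:
{"name": "move_arm", "arguments": {"motion": [[[0.9, 0.4, -0.67, 0, 0, 0, -0.63], [0.9, 0.4, -0.67, 0, 0, 0, -0.63], [0.9, 0.4, -0.67, 0, 0, 0, -0.63], [0.9, 0.4, -0.67, 0, 0, 0, -0.63], [0.9, 0.4, -0.67, 0, 0, 0, -0.63]]]}}

```text
time_s: 1.6
tcp_pos: [0.4989, -0.018, 0.231]
eef_rot: [-180.0, -0.0, 114.3]
force: [-0.2, 0.3, 1.1]
finger_gap: 0.901
grasp_force: 0.0
```

Request:
{"name": "move_arm", "arguments": {"motion": [[[0.9, 0.4, -0.67, 0, 0, 0, -0.63], [0.9, 0.4, -0.67, 0, 0, 0, -0.63], [0.9, 0.4, -0.67, 0, 0, 0, -0.63], [0.9, 0.4, -0.67, 0, 0, 0, -0.63], [0.9, 0.4, -0.67, 0, 0, 0, -0.63]]]}}

```text
time_s: 2.1
tcp_pos: [0.5989, -0.1854, 0.2308]
eef_rot: [-180.0, -0.0, 99.9]
force: [0.8, -0.0, 0.1]
finger_gap: 0.901
grasp_force: 0.0
```

Request:
{"name": "move_arm", "arguments": {"motion": [[[0.9, 0.06, 0.04, -0.5, 0, 0, 0.09], [0.9, 0, 0, -0.5, 0, 0, 0], [0.9, 0, 0, -0.5, 0, 0, 0], [0.9, 0, 0, -0.5, 0, 0, 0], [0.9, 0, 0, 0, 0, 0, 0]]]}}

```text
time_s: 2.6
tcp_pos: [0.5992, -0.181, 0.1271]
eef_rot: [-179.6, -0.3, 100.4]
force: [0.0, -0.3, -0.3]
finger_gap: 0.903
grasp_force: 0.0
```

```bash
python3 - <<'E'
from rig import bot, viewer
import cv2,numpy as np
f=[]
for n in ["scene","wrist"]:
    c=viewer.read_camera(n); np.savez(f"{n}1.npz",**c); f.append(c["frame"])
cv2.imwrite("pics/s1.png",np.hstack([cv2.resize(f[0][140:400,150:450],(400,347)),cv2.resize(f[1],(400,347),interpolation=cv2.INTER_AREA)]))
E
```

```text
(no output)
```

View pics/s1.png

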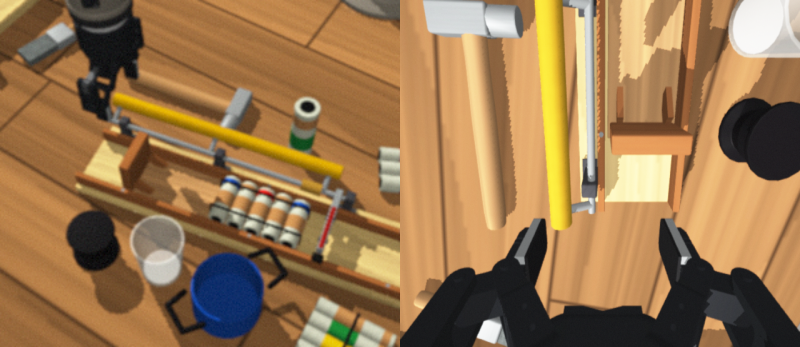

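The left half (scene) shows the gripper over the bar's rear end at about (105,95). The wrist half shows the bar between columns 535 and 570, the push board at (650,138), and the fingertips at (540,230) and (670,230). I'll check the fingers against the chute frame.

```bash
python3 - <<'E'
from h import *
d=np.array([-.1793,.9838]);n=np.array([-.9838,-.1793]);O=np.array([.598,.060])
tcp=np.array([.5992,-.181]);print("tcp chute",(tcp-O)@d,(tcp-O)@n)
for nm in ["wrist1","scene1"]:
    c=load(nm);P=cloud(c);hsv=cv2.cvtColor(c["frame"],cv2.COLOR_BGR2HSV)
    z=P[...,2];x=(P[...,:2]-O)@d;y=(P[...,:2]-O)@n
    def st(name,mk):
        if mk.sum()>3: print(nm,name,mk.sum(),"x",np.percentile(x[mk],[2,50,98]).round(4),"y",np.percentile(y[mk],[2,50,98]).round(4),"z",np.percentile(z[mk],[2,50,98]).round(4))
    yel=cv2.inRange(hsv,(20,190,90),(32,255,255))>0
    ok=c["range_z"]>0
    st("bar",yel&(z>.055)&(z<.1)&(abs(y-.085)<.03))
    st("bartop",yel&(z>.074)&(z<.1)&(abs(y-.085)<.03)&(x<-.15))
    st("board",(z>.077)&(z<.09)&(abs(y)<.045)&(x>-.26)&(x<-.15))
    st("walls L",(z>.032)&(z<.039)&(y<-.03)&(y>-.06)&(x<0)&(x>-.28))
    g=ok&(z>.10)&(z<.165)&(abs(x+.24)<.06)
    st("fingA",g&(y>.06)&(y<.13)); st("fingB",g&(y<.03)&(y>-.06))
    g=g&(z<.15); st("tipA",g&(y>.06)&(y<.13)); st("tipB",g&(y<.03)&(y>-.06))
E
```

```text
tcp chute -0.23731096 0.04203074000000002
wrist1 bar 11385 x [-0.2688 -0.1693 -0.1065] y [0.0723 0.0803 0.0914] z [0.0721 0.0792 0.0815]
wrist1 bartop 6715 x [-0.2708 -0.2017 -0.1519] y [0.073  0.0806 0.0913] z [0.0747 0.0794 0.0815]
wrist1 board 3993 x [-0.2068 -0.1983 -0.1913] y [-0.0353 -0.0021  0.031 ] z [0.0792 0.0853 0.0867]
wrist1 walls L 3797 x [-0.275  -0.1594 -0.0958] y [-0.0496 -0.045  -0.0417] z [0.0326 0.0373 0.0387]
wrist1 fingA 1716 x [-0.2487 -0.2317 -0.227 ] y [0.0777 0.0783 0.091 ] z [0.1426 0.1556 0.1647]
wrist1 fingB 1729 x [-0.2485 -0.2315 -0.2269] y [-0.0119  0.0009  0.0015] z [0.1423 0.1556 0.1646]
wrist1 tipA 413 x [-0.2484 -0.2331 -0.2271] y [0.0778 0.0782 0.0887] z [0.1414 0.1467 0.1499]
wrist1 tipB 438 x [-0.2484 -0.2326 -0.227 ] y [-0.0101  0.0011  0.0015] z [0.1411 0.1465 0.1499]
scene1 bar 1816 x [-0.2665 -0.0761  0.0881] y [0.0732 0.0793 0.0927] z [0.0672 0.0767 0.081 ]
scene1 bartop 398 x [-0.2702 -0.2124 -0.153 ] y [0.0744 0.082  0.0922] z [0.0742 0.0777 0.0812]
scene1 board 279 x [-0.206  -0.1976 -0.1905] y [-0.0361 -0.0037  0.0317] z [0.0775 0.0833 0.0864]
scene1 walls L 684 x [-0.2719 -0.1222 -0.004 ] y [-0.049  -0.0445 -0.0339] z [0.0324 0.0354 0.0385]
scene1 fingA 100 x [-0.2472 -0.2357 -0.2258] y [0.0795 0.0813 0.0872] z [0.1387 0.1529 0.1644]
scene1 fingB 77 x [-0.2436 -0.2307 -0.2259] y [-0.0108 -0.0039  0.0039] z [0.1378 0.152  0.1628]
scene1 tipA 45 x [-0.2469 -0.2364 -0.226 ] y [0.0796 0.0816 0.085 ] z [0.1381 0.1444 0.1494]
scene1 tipB 30 x [-0.2426 -0.2301 -0.2261] y [-0.0103 -0.0027  0.0043] z [0.1363 0.1466 0.1499]
```

Request:
{"name": "move_arm", "arguments": {"motion": [[[0.9, 0.04, 0, -0.24, 0, 0, 0], [0.9, 0, 0, -0.24, 0, 0, 0], [0.9, 0, 0, -0.24, 0, 0, 0], [0.9, 0, 0, -0.24, 0, 0, 0], [0.9, 0, 0, 0, 0, 0, 0]]]}}

```text
time_s: 3.2
tcp_pos: [0.6022, -0.1814, 0.0809]
eef_rot: [-179.8, -0.1, 100.4]
force: [-0.2, -0.2, 0.4]
finger_gap: 0.899
grasp_force: 0.0
```

Request:
{"name": "move_arm", "arguments": {"motion": [[[0.9, 0, 0, -0.14, 0, 0, 0], [0.9, 0, 0, -0.14, 0, 0, 0], [0.9, 0, 0, -0.14, 0, 0, 0], [0.9, 0, 0, -0.14, 0, 0, 0], [0.9, 0, 0, 0, 0, 0, 0]]]}}

```text
time_s: 3.7
tcp_pos: [0.6036, -0.1824, 0.0552]
eef_rot: [180.0, 0.0, 100.4]
force: [-0.0, -0.8, 3.0]
finger_gap: 0.898
grasp_force: 1.5
```

Request:
{"name": "move_arm", "arguments": {"motion": [[[0.9, -0.04, 0, -0.1, 0, 0, 0], [0.9, 0, 0, -0.1, 0, 0, 0], [0.9, 0, 0, -0.1, 0, 0, 0], [0.9, 0, 0, 0, 0, 0, 0], [0.9, 0, 0, 0, 0, 0, 0]]]}}

```text
time_s: 4.2
tcp_pos: [0.6019, -0.1827, 0.041]
eef_rot: [179.9, 0.1, 100.4]
force: [-0.3, -2.4, 3.5]
finger_gap: 0.895
grasp_force: 2.1
```

```bash
python3 - <<'E'
from rig import bot, viewer
from h import *
d=np.array([-.1793,.9838]);n=np.array([-.9838,-.1793]);O=np.array([.598,.060])
o=bot.get_obs();print(o["tcp_pos"],o["force"])
f=[]
for nm in ["scene","wrist","top"]:
    c=viewer.read_camera(nm);f.append(c["frame"]);P=cloud(c);hsv=cv2.cvtColor(c["frame"],cv2.COLOR_BGR2HSV)
    z=P[...,2];x=(P[...,:2]-O)@d;y=(P[...,:2]-O)@n
    def st(name,mk):
        if mk.sum()>3: print(nm,name,mk.sum(),"x",np.percentile(x[mk],[2,50,98]).round(4),"y",np.percentile(y[mk],[2,50,98]).round(4),"z",np.percentile(z[mk],[2,50,98]).round(4))
    yel=cv2.inRange(hsv,(20,190,90),(32,255,255))>0
    st("bar",yel&(z>.03)&(z<.1)&(abs(y-.085)<.03)&(x>-.2))
    st("board",(z>.077)&(z<.09)&(abs(y)<.045)&(x>-.22)&(x<-.15))
    st("gate",(z>.07)&(z<.15)&(y>-.05)&(y<.04)&(abs(x-.1)<.03))
cv2.imwrite("pics/s2.png",np.hstack([cv2.resize(f[0][140:400,150:450],(400,347)),cv2.resize(f[1],(400,347),interpolation=cv2.INTER_AREA)]))
E
```

```text
[ 0.60191914 -0.18269324  0.0409918 ] [-0.29665203 -2.43849472  3.54932428]
scene bar 1369 x [-0.1934 -0.0428  0.0896] y [0.0729 0.0802 0.0923] z [0.0391 0.0486 0.0531]
scene board 276 x [-0.2063 -0.1975 -0.1907] y [-0.0354 -0.0037  0.0318] z [0.0779 0.0833 0.0863]
scene gate 136 x [0.0935 0.1    0.1057] y [-0.0251 -0.005   0.0347] z [0.0861 0.1163 0.13  ]
wrist bar 8795 x [-0.1978 -0.1531 -0.1222] y [0.0723 0.0769 0.0908] z [0.0416 0.05   0.0529]
wrist board 12521 x [-0.2063 -0.1971 -0.1911] y [-0.035  -0.0016  0.0313] z [0.0782 0.0852 0.0865]
top bar 917 x [-0.1257 -0.0181  0.0889] y [0.0775 0.0873 0.0963] z [0.0415 0.0483 0.0536]
top board 53 x [-0.2064 -0.1949 -0.1906] y [-0.0334 -0.0221  0.034 ] z [0.0782 0.0828 0.0868]
top gate 192 x [0.0937 0.0982 0.1058] y [-0.0211  0.012   0.0386] z [0.0791 0.109  0.1298]
```

View pics/s2.png

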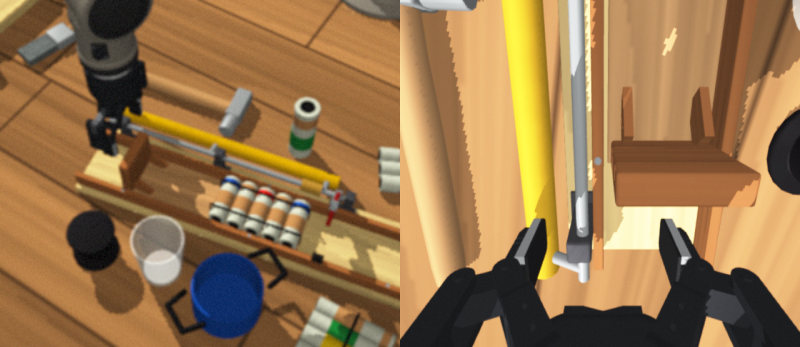

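The bar is pressed: its top is at about 52 mm and the gate's free end at about 130 mm, so the gate is almost fully up. The finger stands clear behind the push board. Pushing now.

Request:
{"name": "move_arm", "arguments": {"motion": [[[0.9, -0.043, 0.236, 0, 0, 0, 0], [0.9, -0.043, 0.236, 0, 0, 0, 0], [0.9, -0.043, 0.236, 0, 0, 0, 0], [0.9, -0.043, 0.236, 0, 0, 0, 0], [0.9, -0.043, 0.236, 0, 0, 0, 0]]]}}

```text
time_s: 4.85
tcp_pos: [0.5911, -0.1225, 0.0408]
eef_rot: [179.9, 0.1, 100.5]
force: [1.6, -6.0, 4.6]
finger_gap: 0.901
grasp_force: 3.4
```

```bash
cat > chk.py <<'E'
from rig import bot, viewer
from h import *
d=np.array([-.1793,.9838]);n=np.array([-.9838,-.1793]);O=np.array([.598,.060])
o=bot.get_obs();print(o["tcp_pos"],o["force"],"chute",(o["tcp_pos"][:2]-O)@d,(o["tcp_pos"][:2]-O)@n)
for nm in ["scene","top"]:
    c=viewer.read_camera(nm);P=cloud(c);hsv=cv2.cvtColor(c["frame"],cv2.COLOR_BGR2HSV)
    cv2.imwrite(f"pics/{nm}_{o['time_s']:.1f}.png",c["frame"])
    z=P[...,2];x=(P[...,:2]-O)@d;y=(P[...,:2]-O)@n
    def st(name,mk):
        if mk.sum()>3: print(nm,name,mk.sum(),"x",np.percentile(x[mk],[2,50,98]).round(4),"y",np.percentile(y[mk],[2,50,98]).round(4),"z",np.percentile(z[mk],[2,50,98]).round(4))
    yel=cv2.inRange(hsv,(20,190,90),(32,255,255))>0
    st("bar",yel&(z>.03)&(z<.1)&(abs(y-.085)<.03)&(x>-.2))
    st("tubes",(z>.04)&(z<.049)&(abs(y)<.033)&(x>-.1)&(x<.27))
    st("gate",(z>.07)&(z<.15)&(y>-.05)&(y<.04)&(abs(x-.1)<.02))
E
python3 chk.py
```

```text
[ 0.59111538 -0.12246855  0.04075418] [ 1.56797455 -5.99617765  4.6181081 ] chute -0.17827814323258856 0.03948969953976822
scene bar 1293 x [-0.1803 -0.0337  0.0898] y [0.0729 0.0798 0.0923] z [0.0388 0.048  0.0533]
scene tubes 1964 x [-0.0228  0.0484  0.2679] y [-0.0316 -0.002   0.0313] z [0.0403 0.0449 0.0484]
scene gate 136 x [0.0935 0.1    0.1057] y [-0.0246 -0.0052  0.0354] z [0.0856 0.1172 0.1309]
top bar 613 x [-0.0539  0.0189  0.091 ] y [0.0776 0.0872 0.096 ] z [0.0409 0.0481 0.0534]
top tubes 1453 x [-0.0201  0.0465  0.2675] y [-0.0316 -0.0002  0.0316] z [0.0402 0.0445 0.0485]
top gate 193 x [0.0939 0.0982 0.1051] y [-0.0209  0.0128  0.0387] z [0.074  0.1097 0.1297]
```

Request:
{"name": "move_arm", "arguments": {"motion": [[[0.9, -0.043, 0.236, 0, 0, 0, 0], [0.9, -0.043, 0.236, 0, 0, 0, 0], [0.9, -0.043, 0.236, 0, 0, 0, 0], [0.9, -0.043, 0.236, 0, 0, 0, 0], [0.9, -0.043, 0.236, 0, 0, 0, 0]]]}}

```text
time_s: 5.45
tcp_pos: [0.5804, -0.0637, 0.0407]
eef_rot: [179.9, 0.1, 100.5]
force: [0.6, -4.8, 5.0]
finger_gap: 0.901
grasp_force: 3.6
```

Request:
{"name": "move_arm", "arguments": {"motion": [[[0.9, -0.043, 0.236, 0, 0, 0, 0], [0.9, -0.043, 0.236, 0, 0, 0, 0], [0.9, -0.043, 0.236, 0, 0, 0, 0], [0.9, -0.043, 0.236, 0, 0, 0, 0], [0.9, -0.043, 0.236, 0, 0, 0, 0]]]}}

```text
time_s: 5.95
tcp_pos: [0.5695, -0.0047, 0.0407]
eef_rot: [179.9, 0.1, 100.5]
force: [0.6, -6.6, 6.1]
finger_gap: 0.9
grasp_force: 3.7
```

```bash
python3 chk.py
```

```text
[ 0.56949627 -0.00470522  0.04071723] [ 0.5658213  -6.5739765   6.12705852] chute -0.058546273341704515 0.03964361829142593
scene bar 1156 x [-0.1943 -0.0204  0.0904] y [0.0731 0.0798 0.0924] z [0.039  0.0482 0.0532]
scene tubes 2193 x [-0.0213  0.1676  0.2676] y [-0.0315 -0.0018  0.0315] z [0.0404 0.0449 0.0484]
scene gate 134 x [0.0936 0.1    0.1057] y [-0.0249 -0.0046  0.0329] z [0.085  0.1171 0.1309]
top bar 391 x [-0.198  -0.1527 -0.0775] y [0.0774 0.0873 0.0962] z [0.0407 0.0482 0.0538]
top tubes 1365 x [0.0986 0.1807 0.2678] y [-0.0315 -0.0004  0.0319] z [0.0403 0.0442 0.0484]
top gate 191 x [0.0942 0.0982 0.1052] y [-0.0209  0.0122  0.0384] z [0.0777 0.1095 0.1304]
```

Request:
{"name": "move_arm", "arguments": {"motion": [[[0.9, -0.022, 0.12, 0, 0, 0, 0], [0.9, -0.022, 0.12, 0, 0, 0, 0], [0.9, -0.022, 0.12, 0, 0, 0, 0], [0.9, -0.022, 0.12, 0, 0, 0, 0], [0.9, 0, 0, 0, 0, 0, 0]]]}}

```text
time_s: 6.55
tcp_pos: [0.5648, 0.02, 0.0407]
eef_rot: [180.0, -0.0, 100.5]
force: [0.6, -2.1, 5.5]
finger_gap: 0.902
grasp_force: 3.0
```

Request:
{"name": "move_arm", "arguments": {"motion": [[[0.9, -0.007, 0.04, 0, 0, 0, 0], [0.9, -0.007, 0.04, 0, 0, 0, 0], [0.9, 0, 0, 0, 0, 0, 0]]]}}

```text
time_s: 6.85
tcp_pos: [0.5642, 0.0233, 0.0407]
eef_rot: [180.0, 0.0, 100.5]
force: [1.5, -3.5, 5.7]
finger_gap: 0.904
grasp_force: 3.2
```

Request:
{"name": "move_arm", "arguments": {"motion": [[[0.9, -0.007, 0.04, 0, 0, 0, 0], [0.9, 0, 0, 0, 0, 0, 0]]]}}

```text
time_s: 7.05
tcp_pos: [0.5641, 0.024, 0.0407]
eef_rot: [180.0, 0.1, 100.4]
force: [1.6, -10.1, 5.6]
finger_gap: 0.9
grasp_force: 7.0
```

Request:
{"name": "move_arm", "arguments": {"motion": [[[0.9, -0.007, 0.04, 0, 0, 0, 0], [0.9, 0, 0, 0, 0, 0, 0]]]}}

```text
time_s: 7.25
tcp_pos: [0.5642, 0.0242, 0.041]
eef_rot: [179.9, 0.2, 100.4]
force: [1.4, -19.0, 6.0]
finger_gap: 0.901
grasp_force: 10.8
```

```bash
python3 chk.py
```

```text
[0.56420395 0.0241608  0.04095315] [  1.37812175 -19.03966117   5.96862958] chute -0.02919897546392408 0.03967451826468212
scene bar 1140 x [-0.1943 -0.0195  0.0901] y [0.0732 0.0801 0.0922] z [0.0388 0.0485 0.0531]
scene tubes 2270 x [0.0078 0.1952 0.2677] y [-0.0317 -0.0012  0.0316] z [0.0404 0.045  0.0484]
scene gate 138 x [0.0935 0.1    0.1057] y [-0.026  -0.0055  0.0354] z [0.0852 0.1172 0.1303]
top bar 528 x [-0.1974 -0.1374 -0.075 ] y [0.0773 0.0875 0.0962] z [0.0413 0.0482 0.0535]
top tubes 1532 x [0.1259 0.1964 0.2679] y [-0.0314  0.0003  0.0316] z [0.0403 0.0443 0.0486]
top gate 194 x [0.0938 0.098  0.1059] y [-0.0208  0.0126  0.0386] z [0.0741 0.1095 0.1307]
```

The force has risen to 19 N and the TCP has stopped at the predicted chute x of -29 mm, so the carrier is home. I'll back off and let the bar up.

Request:
{"name": "move_arm", "arguments": {"motion": [[[0.9, 0.02, -0.1, 0, 0, 0, 0], [0.9, 0.02, -0.1, 0, 0, 0, 0], [0.9, 0, 0, 0.15, 0, 0, 0], [0.9, 0, 0, 0.15, 0, 0, 0], [0.9, 0, 0, 0.15, 0, 0, 0]]]}}

```text
time_s: 7.85
tcp_pos: [0.565, 0.0176, 0.0631]
eef_rot: [-180.0, -0.0, 100.5]
force: [0.1, -0.3, 0.5]
finger_gap: 0.896
grasp_force: 0.0
```

Request:
{"name": "move_arm", "arguments": {"motion": [[[0.9, 0, 0, 0.15, 0, 0, 0], [0.9, 0, 0, 0.15, 0, 0, 0], [0.9, 0, 0, 0.3, 0, 0, 0], [0.9, 0, 0, 0.5, 0, 0, 0], [0.9, 0, 0, 0.5, 0, 0, 0]]]}}

```text
time_s: 8.35
tcp_pos: [0.5651, 0.0172, 0.1438]
eef_rot: [-180.0, -0.0, 100.4]
force: [0.6, 0.0, 0.2]
finger_gap: 0.901
grasp_force: 0.0
```

Request:
{"name": "move_arm", "arguments": {"motion": [[[0.9, 0, 0, 0.5, 0, 0, 0], [0.9, 0, 0, 0.5, 0, 0, 0], [0.9, 0, 0, 0.5, 0, 0, 0], [0.9, 0, 0, 0, 0, 0, 0], [0.9, 0, 0, 0, 0, 0, 0]]]}}

```text
time_s: 8.85
tcp_pos: [0.5654, 0.0171, 0.2183]
eef_rot: [179.9, 0.0, 100.4]
force: [-0.2, 0.0, 0.2]
finger_gap: 0.898
grasp_force: 0.0
```

```bash
python3 chk.py; ls pics
```

```text
[0.56541002 0.01710146 0.21828114] [-0.22876289  0.00482007  0.18153969] chute -0.03636020215937095 0.03975372870388251
scene bar 1490 x [-0.1943 -0.0428  0.0889] y [0.0732 0.0793 0.0928] z [0.0667 0.0767 0.0808]
scene tubes 2272 x [0.0081 0.1958 0.2676] y [-0.0318 -0.002   0.0314] z [0.0403 0.045  0.0484]
top bar 1003 x [-0.1957 -0.0843  0.0894] y [0.0779 0.0879 0.0963] z [0.0692 0.0768 0.0821]
top tubes 1506 x [0.1259 0.1957 0.2674] y [-0.0315 -0.0001  0.0315] z [0.0403 0.0442 0.0486]
s1.png
s2.png
scene0.png
scene_4.8.png
scene_6.0.png
scene_7.2.png
scene_8.8.png
top0.png
top_4.8.png
top_6.0.png
top_7.2.png
top_8.8.png
```

View pics/scene_8.8.png

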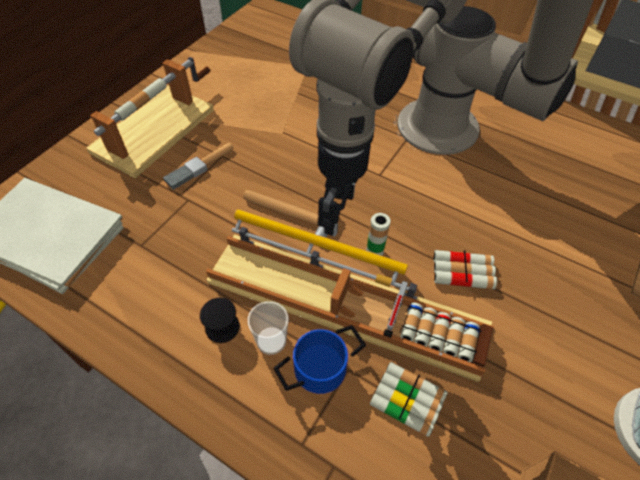

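The tubes (410-480, 330) lie against the end stop, the gate is closed behind them at (397,308), the bystanders haven't moved and the arm is clear.

```bash
python3 -c "
from rig import bot
print(bot.sign_off())"
```

```text
the job is handed in; nothing more can be done
None
```

The carrier was pushed home against the end stop with the gate held up, the gate has closed behind the tubes, and the job is handed in; no verdict came back.

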